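# Snap the lid onto the telescoping desk tub

### The arm

A 6-joint arm with a two-finger parallel gripper is mounted at the origin on the work surface. World frame = base frame: x ahead of the robot, y to its left, z up, the work surface at z = 0. Lengths are in m, angles in rad, forces in N, time in s.
With the tool pointing down it reaches from about 0.325 to 0.85 m from the base axis. Payload 4.4 kg.
Tool frame: the origin (TCP) lies midway between the tips of the shut fingers; the grasp point (between the pads) lies 19 mm behind it; z points along the fingers, y is the line along which they close (so a half turn about z gives the same grasp; the last joint's range is limited). The gripper opens to 94 mm and grips with 3 to 60 N. Pads are 16 mm wide; open, the fingers measure 119 mm over their backs; the gripper's body (75 mm by 177 mm) begins 78 mm behind the grasp point.
Start: joints at [1.196, 0.207, 1.542, -0, 1.393, -0.15], TCP at [0.128, 0.561, 0.205] pointing down, gripper open.
Joint ranges: [-2.73, 2.73], [-0.86, 2.22], [0.23, 2.46], [-1.11, 4.25], [0.08, 2.63], [-2.82, 2.82]. Speed limits (rad/s): [2.79, 2.79, 3.14, 3.14, 3.14, 3.14].

### API

Orientations are given as a unit quaternion [w, x, y, z].
In Python, from plant import telemetry, viewer, ticket gives the robot as it stands.
- The arm moves only by the tool carry_out, never from a script. Its arguments are lists of equal length, an entry for each row: "angular": the turn, a rotation vector about the tool's x, y, z as a fraction of full scale, a list of three; "translation": the shift along the tool's x, y, z as a fraction of full scale, a list of three; "gripper": the closure, from 0 (fully open) to 1 (shut). In form: {"angular": [[wx, wy, wz], ...], "translation": [[tx, ty, tz], ...], "gripper": [gripper, ...]}. A call has 1 to 12 rows; each row shifts and turns the commanded pose from where the row before left it, along the tool's axes as they then stand; what a row does not reach is not made up. Full scale, the value 1, is 0.02 m for a shift and 5 degrees for a turn. A row lasts 1/10 s, in which the tool goes at most 50 mm and 8.59 degrees, less where a joint would pass 70% of its speed; a pose out of reach is approached as far as the arm can. A call with a number of a shift or a turn outside -1 to 1 is refused whole. A call with a gripper value outside its range is refused whole. The fingers move at their own pace and stop on an object; the grip force is fixed at half the most. Time passes only in rows, so rows that do not move let the fingers close. It gives the time, the measured TCP pose, the force, the opening and the grip force at its end, in the units of the state.
- telemetry.observe(): the state, without advancing time (a new reading comes with each control period).
- viewer.snapshot(name): name is "scene" or "top" or "wrist"; returns the picture (384x512x3 uint8, red, green, blue); there is no depth.
- viewer.camera_model(name): a dict with "intrinsics" (3x3 intrinsics, pixels), "R" (3x3) and "t" (3): a world point X has camera coordinates R X + t. Camera axes: x right, y down, z forward; pixel columns grow to the right and rows downward; lengths in m; the calibration is good to about 2 mm. A picture is of the moment at which its call begins: read the wrist's pose just before it. camera_model takes no time and is no camera call; for the wrist camera it gives the pose at the moment of the call.
- ticket.job_done(): hands the job in; it is judged then, once.
The state is a dict: "time": time; "q": joint angles; "dq": joint speeds; "joint_efforts": joint torques, N m; "position": TCP position; "tool_rot": TCP orientation; "force": force on the tool from outside, world axes, zero at the start; "wrist_torque": the same for the moment, N m; "opening": opening from 0.0 (shut) to 1.0 (fully open); "gripper_force": force on a finger pad.
Only numpy, scipy, OpenCV 4.12 (cv2) and the standard library are available. Lean on these libraries where they do the work, as an engineer would, in place of code of your own. Each camera call takes 0.05 s, during which the arm holds its last target. There are 200 camera calls.

### The job

Close the white desk tub with its yellow lid: push the lid's tongue under the tub's blue hood against the red spring follower, then press the opposite edge down until both blue catches have clicked over it and the lid stays shut by itself, lying flat. Feel your way, since the tub's telescoping rim may be at any height; do not ram the lid, leave the other things on the desk where they are, and let go of the lid.

Things in the scene. Friction and masses are not known exactly. Their poses are not given: they have to be found in the camera images.
- tub: White tub fixed to the desk, origin under its centre, z up. Its upper part, 150 mm (its x) by 110 mm (y), walls 4 mm, is a sleeve that telescopes: the rim is anywhere from 52 to 66 mm above the desk, held stiffly, height not reported. A blue hood is on the middle of the -x rim, two blue catches on the +x side. A closed tub with a green lid elsewhere shows the finished state.
- follower (a joint): How far (m) the red spring follower under the hood is pushed in: 0 free, 0.0055 stop; 1 N plus 0.25 N/mm. Hood, in tub x: 56 mm wide, back wall at -71, follower's face at -66 when free, floor a flat ledge at rim height (x -71 to -43), roof 7.5 mm above the rim as far as x -63, then a lip flaring up 34 degrees to x -54, its top 16 mm above the rim. Lid in place: 0.003 to 0.0055.
- seal_left (a joint): How far (m) the red sprung pad on the +x rim under the left catch is pressed down: 0 free (its top 3 mm above the rim), 0.0045 stop; 1.6 N plus 0.4 N/mm. The shut lid holds it down by about 0.0015 to 0.003; a lid that is not clicked lets it spring back to 0.
- seal_right (a joint): The same under the right catch. The catches (tub x 71 to 80, y 40 and -40, 20 mm wide, tops 14.5 mm above the rim) each have a nose reaching in to x 71, underside 5.7 mm above the rim, with a steep ramp above; it gives way outward on a spring (3.4 N plus 0.85 N/mm) and snaps over the lid's edge: about 8 to 25 N of downward press.
- lid_grip (a point): Centre of the orange fin on the yellow lid: 44 mm along the lid's x, 12 mm thick (y), 24 mm high, standing on the plate; this point is 12 mm above the plate's top. Lid axes: x from the tongue (-x) to the beaded edge (+x), z up. It starts right side up on the desk, this point 21 mm high. Shut, it is about 16.5 mm above the rim, over the tub's centre, axes as the tub's.
- lid_tongue (a point): Middle of the rounded tip of the lid's tongue, 71 mm to -x of the fin's centre, 2 mm above the plate's underside. Tongue 26 mm wide, 4 mm thick, sticking out 11 mm from the plate. Plate 4 mm thick, x -60 to 75, 110 mm wide; lid about 0.11 kg. The catches stop a level lid: the tongue goes in tilted, tongue low and +x edge high by about 7 to 14 degrees.
- lid_edge_left (a point): Centre of the 5 mm round bead along the lid's +x edge where the left catch takes it (lid x 72.5, y 40, 2.5 mm above the plate's underside). Shut it is about 3 mm above the rim; resting on the catch's ramp, not yet clicked, 6 mm or more above it.
- lid_edge_right (a point): The same for the right catch, y -40. Under the plate two round ribs along x (7 mm wide, centred at y 45 and -45, x -40 to 63, 5 mm deep) drop inside the tub's side walls with 2.5 mm play.
- lid_pad_left (a point): Orange disc, 22 mm, on the plate's top: a good place to press for the left catch (lid x 48, y 36 mm).
- lid_pad_right (a point): The same for the right catch (lid x 48, y -36 mm).
- eraser: White eraser 45 x 20 x 12 mm lying loose beyond the tub's catches; origin under its centre. Leave it.
- notes: Green block of notes 50 x 50 x 18 mm lying loose near the lid's tongue; origin under its centre. Leave it.
- mug: Blue mug, 80 mm wide, 90 mm high, at the right of the desk; origin under its centre. Leave it.
- pencup: Dark steel pen cup, 72 mm wide, 100 mm high, at the left of the desk; origin under its centre. Leave it.
- stapler: Red and black stapler, 140 x 38 x 53 mm, at the left of the desk; origin under its centre. Leave it.
Mind the look-alikes: they are no part of the job. Of the things like the part that bears lid_grip, leave any that is black or pink; of the rest the larger one is meant.

How it is judged:
On the way:
1. the tongue is pushed in under the hood while the lid is not yet clicked shut (value of joint follower above 0.0015 m and value of joint any of seal_left, seal_right below 0.0006 m and horizontal distance between lid_grip and tub below 0.015 m), for 0.1 s.
At the end, for the whole second after the job is handed in: The lid is on the tub, let go and shut by itself: the follower under the hood pushed in by 2 mm or more, both red rim pads held down by 0.8 mm or more, the lid centred on the tub within 7 mm and level within 2 degrees (value of joint follower above 0.002 m and value of joint each of seal_left, seal_right above 0.0008 m and horizontal distance between lid_grip and tub below 0.007 m and angle between lid_grip's own z axis and vertical below 0.035 rad); the robot touches nothing.
It fails at once if the lid was rammed onto the tub with more than 80 N (contact force between tub and anything else above 80 N).
It fails at once if something else on the desk was shoved more than 30 mm (distance of any of eraser, notes, mug, pencup, stapler from where it was at the start of the episode above 0.03 m).
It also fails if it takes over 64 s, if anything falls off the work surface, if the arm or the gripper's body presses on something with over 40 N, if the wrist force passes 120 N, or if a joint passes its speed limit or range.

## Working session

There is one attempt and no reset: what is moved stays moved. The work goes in short steps, Python scripts to look and compute and a tool call to move; the robot and the scene stay as the last step left them, time stands still between calls to the robot, and variables do not carry over. Pictures are saved under pics/ and viewed, at most 10 in all, crops included, and the job is handed in when it is done.

Besides the shell and the picture viewer there is one more tool, called after "Request:" as name(argument=value, ...) on one line, values as JSON. carry_out: Moves the arm, as the interface text tells. Shift numbers are shares of 0.02 m and turn numbers shares of 5 degrees, none past 1 either way. Its arguments: {"type":"object","properties":{"angular":{"type":"array","items":{"type":"array","items":{"type":"number","minimum":-1,"maximum":1}}},"translation":{"type":"array","items":{"type":"array","items":{"type":"number","minimum":-1,"maximum":1}}},"gripper":{"type":"array","items":{"type":"number"}}},"required":["angular","translation","gripper"]}

```bash
mkdir -p pics; ls; python3 - <<'E'
from plant import telemetry, viewer
import cv2,numpy as np
print(telemetry.observe())
for n in("top","scene"):
    im=viewer.snapshot(n); cv2.imwrite(f"pics/{n}0.png",im[:,:,::-1])
    print(n,viewer.camera_model(n))
E
```

```text
pics
{'time': 0.0, 'q': array([ 1.19650027e+00,  2.07438164e-01,  1.54294936e+00, -2.33338168e-05,
        1.39347631e+00, -1.50481737e-01]), 'dq': array([ 0.00134759, -0.00057423, -0.00116811,  0.00032116, -0.00090026,
        0.0013241 ]), 'joint_efforts': array([ 1.66331425e-03, -3.70850587e+01, -2.81428671e+01,  7.00191222e-02,
        3.59139964e-02, -1.51842719e-04]), 'position': array([0.12733216, 0.55989811, 0.20428267]), 'tool_rot': array([-2.83470983e-04,  1.11671602e-01,  9.93744516e-01, -1.09970318e-03]), 'force': array([-0.67593878,  0.19477499, -0.47831705]), 'wrist_torque': array([-0.02574221, -0.00537094, -0.01379633]), 'gripper_force': 0.0, 'opening': 1.0014578277914252}
top {'intrinsics': array([[387.3780548 ,   0.        , 259.78337596],
       [  0.        , 387.3780548 , 192.01855483],
       [  0.        ,   0.        ,   1.        ]]), 'R': array([[-0.02629536, -0.99954595, -0.01471192],
       [-0.98122856,  0.0286205 , -0.19071281],
       [ 0.19104728,  0.00942089, -0.98153563]]), 't': array([0.01222728, 0.52844572, 1.13802845])}
scene {'intrinsics': array([[381.05635531,   0.        , 252.52403458],
       [  0.        , 381.05635531, 193.95120893],
       [  0.        ,   0.        ,   1.        ]]), 'R': array([[ 0.66051781,  0.7506599 , -0.01503102],
       [ 0.50627779, -0.46008706, -0.72938515],
       [-0.55443576,  0.47416201, -0.68393814]]), 't': array([-0.34973194, -0.21656175,  1.30867564])}
```

```bash
python3 -c "
import cv2
for n in('top','scene'):
    a=cv2.imread(f'pics/{n}0.png'); cv2.imwrite(f'pics/{n}0b.png',cv2.resize(a,(768,576),interpolation=cv2.INTER_CUBIC))"
```

```text
(no output)
```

View pics/top0b.png

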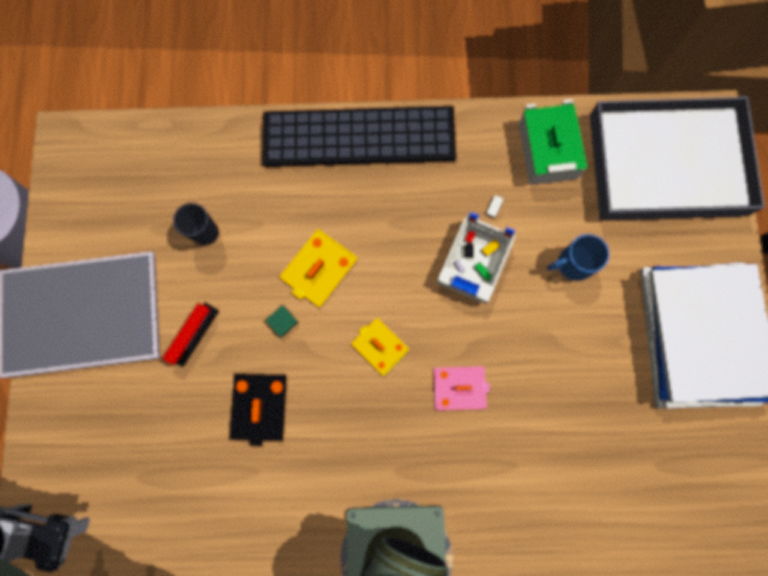

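View pics/scene0b.png

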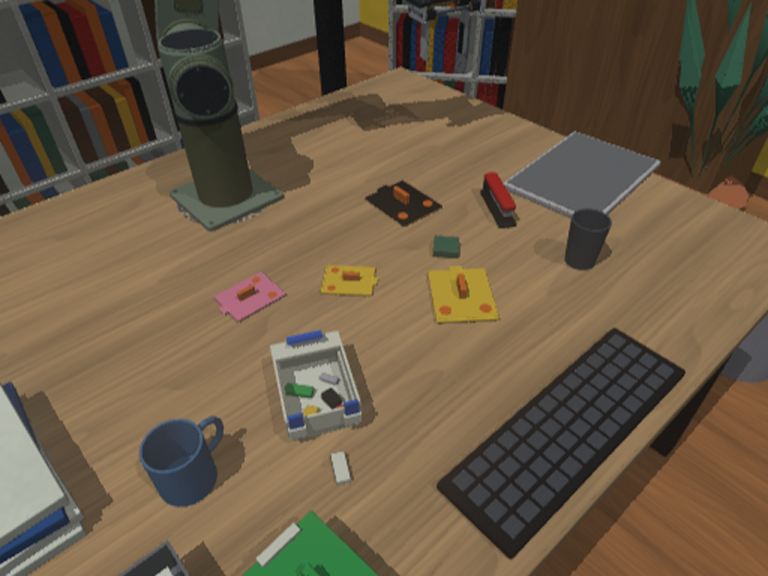

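The target is the larger yellow lid: fin at about (314,268), pads at (317,243) and (343,262), tongue at (299,294) in the 1.5x top view. The tub has its hood at (465,286) and catches at (473,217) and (510,231). I'll do a coarse localisation from these.

```bash
cat > h.py <<'E'
import numpy as np,cv2
from scipy.spatial.transform import Rotation as R
from plant import telemetry, viewer
def cm(n):
    m=viewer.camera_model(n); return np.array(m['intrinsics']),np.array(m['R']),np.array(m['t'])
def ray(c,p):
    K,r,t=c; d=r.T@np.linalg.solve(K,[p[0],p[1],1.]); return -r.T@t,d
def onz(c,p,z):
    o,d=ray(c,p); return o+d*(z-o[2])/d[2]
def proj(c,X):
    K,r,t=c; y=(np.atleast_2d(X)@r.T+t)@K.T; return y[:,:2]/y[:,2:]
def tri(obs):
    A=0;b=0
    for c,p in obs:
        o,d=ray(c,p); d/=np.linalg.norm(d); P=np.eye(3)-np.outer(d,d); A=A+P;b=b+P@o
    return np.linalg.solve(A,b)
def blobs(im,lo,hi,amin=6):
    h=cv2.cvtColor(im,cv2.COLOR_RGB2HSV); m=cv2.inRange(h,np.array(lo),np.array(hi))
    n,l,s,c=cv2.connectedComponentsWithStats(m)
    return [(s[i,4],*c[i].round(1),*s[i,:4]) for i in range(1,n) if s[i,4]>=amin]
def pose():
    s=telemetry.observe(); q=s['tool_rot']; return s,R.from_quat([q[1],q[2],q[3],q[0]])
E
python3 - <<'E'
from h import *
for n in('top','scene'):
    im=cv2.imread(f'pics/{n}0.png')[:,:,::-1].copy()
    print(n,'orange');[print(*b) for b in blobs(im,(4,180,120),(14,255,255)) if (200<b[1]<245 and 150<b[2]<190) or n=='scene' and 280<b[1]<340 and 160<b[2]<220]
    print('blue');[print(*b) for b in blobs(im,(105,150,60),(125,255,255)) if (290<b[1]<350 and 135<b[2]<200) or n=='scene' and 170<b[1]<245 and 210<b[2]<290]
print(cm('wrist'))
E
```

```text
top orange
10 211.0 161.2 210 160 3 4
12 228.5 174.5 227 173 4 4
39 209.8 178.9 206 174 9 11
blue
8 315.4 143.8 314 143 4 3
8 339.2 154.0 338 153 4 3
109 309.5 190.0 301 185 18 11
scene orange
8 223.0 179.5 221 179 5 2
19 233.7 182.4 229 181 10 3
44 307.6 188.0 305 183 6 11
28 323.3 205.0 320 203 8 5
29 296.6 206.3 293 204 8 5
blue
43 202.6 223.6 192 221 22 6
10 233.6 268.1 230 267 8 3
11 196.2 277.2 192 276 9 3
(array([[330.20880104,   0.        , 257.27721876],
       [  0.        , 330.20880104, 188.33746012],
       [  0.        ,   0.        ,   1.        ]]), array([[ 0.22192007,  0.97506186, -0.00241774],
       [ 0.9412666 , -0.21357991,  0.2615355 ],
       [ 0.25449691, -0.06031571, -0.96519083]]), array([-0.57355214, -0.02778845,  0.39149049]))
```

```bash
python3 - <<'E'
from h import *
T,S,W=cm('top'),cm('scene'),cm('wrist')
print('pads top',onz(T,(211,161.2),.009),onz(T,(228.5,174.5),.009),'fin',onz(T,(209.8,178.9),.03))
print('pads scene',onz(S,(296.6,206.3),.009),onz(S,(323.3,205),.009),'fin',onz(S,(307.6,188),.025))
print('hood',tri([(T,(309.5,190)),(S,(202.6,223.6))]),'catL',tri([(T,(315.4,143.8)),(S,(233.6,268.1))]),'catR',tri([(T,(339.2,154)),(S,(196.2,277.2))]))
s,r=pose();print('cam in tool',r.inv().apply(-W[1].T@W[2]-s['position']),'\n',W[1]@r.as_matrix(), r.as_matrix())
E
```

```text
pads top [0.64290095 0.15311026 0.009     ] [0.5969742  0.09691532 0.009     ] fin [0.57935048 0.15413084 0.03      ]
pads scene [0.59579022 0.09886054 0.009     ] [0.64033233 0.15530071 0.009     ] fin [0.57712083 0.16029188 0.025     ]
hood [ 0.52680794 -0.15275411  0.06946036] catL [ 0.67249797 -0.17827686  0.06743806] catR [ 0.63770628 -0.2499253   0.06635246]
cam in tool [ 7.55333263e-02 -1.55158833e-04 -1.79287975e-01] 
 [[ 1.70506224e-05  9.99999916e-01  4.10380318e-04]
 [-9.65120013e-01  1.23896691e-04 -2.61807838e-01]
 [-2.61807867e-01 -3.91602271e-04  9.65119934e-01]] [[-9.75060740e-01  2.21937005e-01 -7.19856860e-04]
 [ 2.21937995e-01  9.75058940e-01 -1.89485484e-03]
 [ 2.81364457e-04 -2.00736215e-03 -9.99997946e-01]]
```

Request:
carry_out(angular=[[0,0,1],[0,0,1],[0,0,1],[0,0,1],[0,0,1],[0,0,0.16],[0,0,0],[0,0,0],[0,0,0],[0,0,0],[0,0,0],[0,0,0]], translation=[[0,0,0],[0,0,0],[0,0,0],[0,0,0],[0,0,0],[0,0,0],[-1,-0.056,0],[-1,-0.056,0],[-1,-0.056,0],[-1,-0.056,0],[-1,-0.056,0],[-1,-0.056,0]], gripper=[0,0,0,0,0,0,0,0,0,0,0,0])

```text
time: 1.3
position: [0.2176, 0.4797, 0.2051]
tool_rot: [-0.0, 0.33, 0.944, -0.0]
force: [0.4, 0.6, 0.3]
opening: 0.998
gripper_force: 0.0
```

Request:
carry_out(angular=[[0,0,0],[0,0,0],[0,0,0],[0,0,0],[0,0,0],[0,0,0],[0,0,0],[0,0,0],[0,0,0],[0,0,0],[0,0,0],[0,0,0]], translation=[[-1,-0.056,0],[-1,-0.056,0],[-1,-0.056,0],[-1,-0.056,0],[-1,-0.056,0],[-1,-0.056,0],[-1,-0.056,0],[-1,-0.056,0],[-1,-0.056,0],[-1,-0.056,0],[-1,-0.056,0],[-1,-0.056,0]], gripper=[0,0,0,0,0,0,0,0,0,0,0,0])

```text
time: 2.5
position: [0.3966, 0.3195, 0.2051]
tool_rot: [-0.0, 0.33, 0.944, -0.0]
force: [0.0, 0.3, -0.2]
opening: 0.998
gripper_force: 0.0
```

Request:
carry_out(angular=[[0,0,0],[0,0,0],[0,0,0],[0,0,0],[0,0,0],[0,0,0],[0,0,0],[0,0,0],[0,0,0],[0,0,0],[0,0,0],[0,0,0]], translation=[[-1,-0.056,0],[-1,-0.056,0],[-1,-0.056,0],[-1,-0.056,0],[-1,-0.056,0],[-1,-0.056,0],[-1,-0.056,0],[-1,-0.056,0],[-1,-0.056,0],[-1,-0.056,0],[-1,-0.056,0],[-1,-0.056,0]], gripper=[0,0,0,0,0,0,0,0,0,0,0,0])

```text
time: 3.7
position: [0.5765, 0.1589, 0.2053]
tool_rot: [-0.0, 0.331, 0.944, -0.0]
force: [0.4, 0.5, 0.7]
opening: 1.0
gripper_force: 0.0
```

```bash
python3 - <<'E'
from h import *
s,r=pose();W=cm('wrist');im=viewer.snapshot('wrist')
np.savez('w1.npz',K=W[0],R=W[1],t=W[2],im=im)
cv2.imwrite('pics/w1.png',cv2.resize(im[:,:,::-1],(768,576)))
print(s['time'],s['position'],r.as_euler('xyz',degrees=True))
print(*blobs(im,(4,180,120),(14,255,255)),sep='\n');print(*blobs(im,(20,150,80),(34,255,255),300),sep='\n')
E
```

```text
3.7 [0.57650001 0.15885178 0.20534855] [-1.79995608e+02 -6.81616554e-03  1.41390812e+02]
(np.int32(106), np.float64(47.0), np.float64(103.3), np.int32(42), np.int32(98), np.int32(12), np.int32(12))
(np.int32(168), np.float64(71.8), np.float64(131.4), np.int32(58), np.int32(127), np.int32(28), np.int32(10))
(np.int32(93), np.float64(48.7), np.float64(149.0), np.int32(44), np.int32(144), np.int32(11), np.int32(11))
(np.int32(311), np.float64(257.1), np.float64(175.0), np.int32(253), np.int32(157), np.int32(9), np.int32(38))
(np.int32(169), np.float64(227.7), np.float64(211.0), np.int32(220), np.int32(204), np.int32(16), np.int32(15))
(np.int32(181), np.float64(287.4), np.float64(210.6), np.int32(280), np.int32(204), np.int32(16), np.int32(15))
(np.int32(5634), np.float64(76.6), np.float64(128.6), np.int32(30), np.int32(89), np.int32(95), np.int32(80))
(np.int32(10111), np.float64(257.3), np.float64(170.8), np.int32(208), np.int32(109), np.int32(99), np.int32(124))
```

View pics/w1.png

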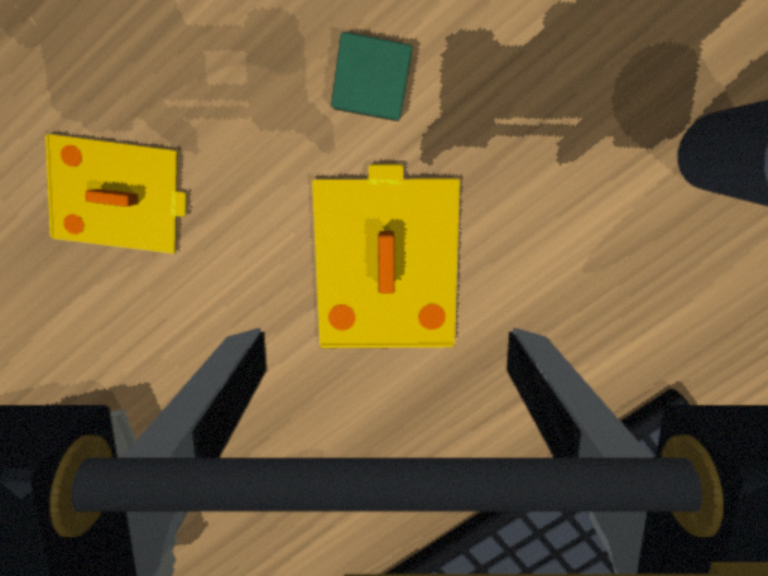

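```bash
python3 - <<'E'
from h import *
W=cm('wrist');s,r=pose()
a,b=onz(W,(227.7,211),.009),onz(W,(287.4,210.6),.009)
y=(b-a) if (b-a)@[.62,.78,0]>0 else a-b
print(np.linalg.norm(y)); y/=np.linalg.norm(y); x=np.array([y[1],-y[0],0]); g=(a+b)/2-.048*x
print('yaw',np.degrees(np.arctan2(x[1],x[0])),'fin',g,'fintop',onz(W,(257.1,175),.03))
d=g-s['position'];print('delta tool',r.inv().apply(d)*1000)
E
```

```text
0.07173898117903178
yaw -38.33554839764779 fin [0.58433854 0.15204747 0.009     ] fintop [0.58346011 0.15252746 0.03      ]
delta tool [-6.47052117e+00 -7.97836386e-02  1.96451994e+02]
```

Request:
carry_out(angular=[[0,0,-0.05],[0,0,0],[0,0,0],[0,0,0],[0,0,0],[0,0,0],[0,0,0],[0,0,0],[0,0,0],[0,0,0],[0,0,0],[0,0,0]], translation=[[-0.31,0,1],[0,0,1],[0,0,1],[0,0,1],[0,0,1],[0,0,1],[0,0,1],[0,0,1],[0,0,1],[0,0,0.4],[0,0,0.2],[0,0,0]], gripper=[0,0,0,0,0,0,0,0,0,0,0,0])

```text
time: 4.95
position: [0.5804, 0.156, 0.0134]
tool_rot: [-0.0, 0.329, 0.944, -0.0]
force: [-1.7, 0.2, 0.7]
opening: 1.001
gripper_force: 0.0
```

Request:
carry_out(angular=[[0,0,0],[0,0,0],[0,0,0],[0,0,0],[0,0,0],[0,0,0],[0,0,0],[0,0,0]], translation=[[0,0,0],[0,0,0],[0,0,0],[0,0,0],[0,0,0],[0,0,0],[0,0,0],[0,0,0]], gripper=[1,1,1,1,1,1,1,1])

```text
time: 5.75
position: [0.5802, 0.156, 0.0134]
tool_rot: [-0.0, 0.329, 0.944, -0.0]
force: [-0.4, -0.5, -0.3]
opening: 0.354
gripper_force: 0.0
```

```bash
python3 - <<'E'
from h import *
for i in range(3):
    s,r=pose();print(s['time'],s['position'],r.as_euler('xyz',degrees=True)); W=cm('wrist'); print(r.inv().apply(-W[1].T@W[2]-s['position']))
im=viewer.snapshot('wrist');s,r=pose();print(s['position'])
bs=blobs(im,(4,180,120),(14,255,255));print(*[b[:3] for b in bs],sep='\n');
E
```

```text
5.75 [0.58023227 0.15601606 0.0134286 ] [-1.79997558e+02 -1.24585355e-03  1.41627753e+02]
[ 7.55068190e-02  6.73383062e-06 -1.79285285e-01]
5.75 [0.58023227 0.15601606 0.0134286 ] [-1.79997558e+02 -1.24585355e-03  1.41627753e+02]
[ 7.55068190e-02  6.73383062e-06 -1.79285285e-01]
5.75 [0.58023227 0.15601606 0.0134286 ] [-1.79997558e+02 -1.24585355e-03  1.41627753e+02]
[ 7.55068190e-02  6.73383062e-06 -1.79285285e-01]
[0.5802329  0.15602538 0.01340041]
(np.int32(873), np.float64(256.6), np.float64(233.3))
```

```bash
python3 - <<'E'
from h import *
z=np.load('w1.npz');W=(z['K'],z['R'],z['t'])
a,b=onz(W,(227.7,211),.009),onz(W,(287.4,210.6),.009);y=b-a
y/=np.linalg.norm(y); x=np.array([y[1],-y[0],0]); g=(a+b)/2-.048*x
if g@[1,0,0]<.55 or g[0]>.61: print('flip')
print(x,g,onz(W,(257.1,175),.031))
s,r=pose();print(r.inv().apply(g-s['position'])*1000)
E
```

```text
[ 0.78587383 -0.61838687  0.        ] [0.5814695  0.15482738 0.009     ] [0.58050885 0.15537622 0.031     ]
[-1.71333697 -0.1713158   4.400357  ]
```

Request:
carry_out(angular=[[0,0,0],[0,0,0],[0,0,0],[0,0,0],[0,0,0],[0,0,0]], translation=[[-0.05,0,0.09],[0,0,0],[0,0,0],[0,0,0],[0,0,0],[0,0,0]], gripper=[1,1,1,1,1,1])

```text
time: 6.4
position: [0.5808, 0.1554, 0.0114]
tool_rot: [-0.0, 0.329, 0.944, -0.0]
force: [0.4, -0.1, -2.2]
opening: 0.121
gripper_force: 30.0
```

Request:
carry_out(angular=[[0,0,0],[0,0,0],[0,0,-0.5],[0,0,-0.5],[0,0,-0.5],[0,0,-0.5],[0,0,-0.5],[0,0,0],[0,0,0],[0,0,0]], translation=[[0,0,-0.5],[0,0,-1],[0,0,-1],[0,0,-1],[0,0,-1],[0,0,-1],[0,0,-1],[0,0,-1],[0,0,-1],[0,0,-1]], gripper=[1,1,1,1,1,1,1,1,1,1])

```text
time: 7.4
position: [0.5808, 0.1554, 0.2032]
tool_rot: [0.0, 0.224, 0.975, 0.0]
force: [-0.2, -0.1, -1.9]
opening: 0.126
gripper_force: 30.0
```

Request:
carry_out(angular=[[0,0,0],[0,0,0],[0,0,0],[0,0,0],[0,0,0],[0,0,0],[0,0,0],[0,0,0],[0,0,0],[0,0,0],[0,0,0],[0,0,0]], translation=[[-0.76,-0.65,0],[-0.76,-0.65,0],[-0.76,-0.65,0],[-0.76,-0.65,0],[-0.76,-0.65,0],[-0.76,-0.65,0],[-0.76,-0.65,0],[-0.76,-0.65,0],[-0.76,-0.65,0],[-0.76,-0.65,0],[0,0,0],[0,0,0]], gripper=[1,1,1,1,1,1,1,1,1,1,1,1])

```text
time: 8.6
position: [0.6611, -0.0283, 0.2014]
tool_rot: [-0.0, 0.224, 0.975, 0.0]
force: [-0.3, 0.5, -1.8]
opening: 0.127
gripper_force: 30.0
```

```bash
cat > snap.py <<'E'
from h import *
import sys
s,r=pose();W=cm('wrist');im=viewer.snapshot('wrist');n=sys.argv[1]
np.savez(n+'.npz',K=W[0],R=W[1],t=W[2],im=im,p=s['position'],q=r.as_quat())
cv2.imwrite(f'pics/{n}.png',cv2.resize(im[:,:,::-1],(768,576),interpolation=cv2.INTER_CUBIC))
print(s['time'],s['position'],s['opening'],s['force'],r.as_euler('xyz',degrees=True))
E
python3 snap.py w2
```

```text
8.6 [ 0.66110603 -0.02831973  0.2013574 ] 0.126755781571686 [-0.30393703  0.45695718 -1.75917695] [ 1.79977379e+02 -5.42142106e-02  1.54068540e+02]
```

View pics/w2.png

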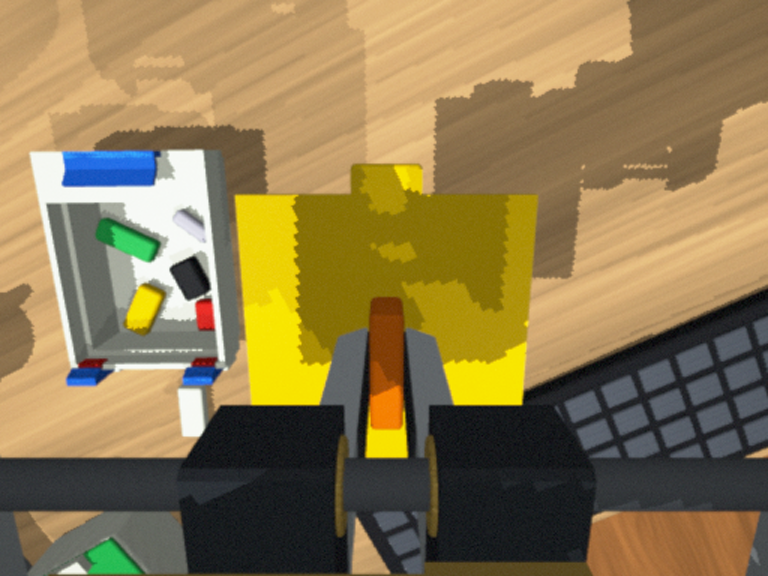

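```bash
python3 - <<'E'
from h import *
im=np.load('w2.npz')['im'][92:262,12:162,::-1]
im=cv2.resize(im,None,fx=3.5,fy=3.5,interpolation=cv2.INTER_CUBIC)
for i in range(0,150,10): cv2.putText(im,str(i+12),(int(i*3.5),8),0,.3,(0,0,0),1); cv2.line(im,(int(i*3.5),10),(int(i*3.5),14),(0,0,0),1)
for i in range(0,170,10): cv2.putText(im,str(i+92),(0,int(i*3.5)+4),0,.3,(0,0,0),1)
cv2.imwrite('pics/w2c.png',im)
E
```

```text
(no output)
```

View pics/w2c.png

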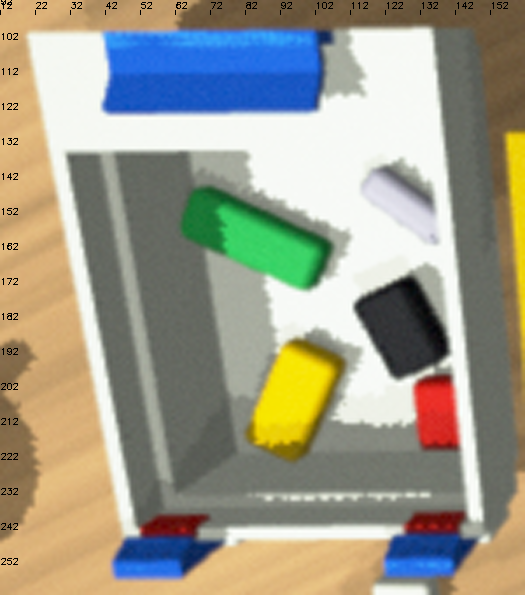

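```bash
cat > tubfit.py <<'E'
from h import *
from scipy.optimize import least_squares
F=[((28,33),(-75,-55,0)),((433,27),(-75,55,0)),((67,151),(-43,-51,0)),((127,538),(75,-55,0)),((490,541),(75,55,0)),
((103,109),(-54,-28,16)),((318,111),(-54,28,16)),((115,578),(80,-50,14.5)),((180,577),(80,-30,14.5)),((385,575),(80,30,14.5)),((450,572),(80,50,14.5))]
z=np.load('w2.npz');W=(z['K'],z['R'],z['t'])
P=np.array([[12+u/3.5-.35,92+v/3.5-.35] for (u,v),_ in F]);M=np.array([m for _,m in F])/1000.
def world(p):
    c,s=np.cos(p[2]),np.sin(p[2]);X=M+[0,0,p[3]];return np.c_[p[0]+c*X[:,0]-s*X[:,1],p[1]+s*X[:,0]+c*X[:,1],X[:,2]]
for fix in(None,.052,.056,.060,.064):
    f=lambda p:(proj(W,world(p if fix is None else [*p[:3],fix]))-P).ravel()
    o=least_squares(f,[.587,-.181,-.45,.058],loss='soft_l1')
    print(fix,o.x[:2],np.degrees(o.x[2]),o.x[3],'rms',np.sqrt(np.mean(f(o.x)**2)))
    if fix is None: print(f(o.x).reshape(-1,2).round(1))
E
python3 tubfit.py
```

```text
None [ 0.58730326 -0.18132166] -25.436064855857587 0.05651836254245386 rms 0.6369913955375646
[[ 0.  -0.5]
 [ 0.2  0.1]
 [-0.6 -0.3]
 [-0.7  0.6]
 [-1.4 -1.1]
 [ 0.3  1.2]
 [-0.2  0.1]
 [-0.2 -0.3]
 [ 0.7 -0.2]
 [ 0.4 -0.1]
 [ 1.2  0.6]]
0.052 [ 0.5871197  -0.18407184] -25.452094457755024 0.058 rms 1.0672388070247412
0.056 [ 0.58728308 -0.18164043] -25.433379808526468 0.058 rms 0.6486254619727001
0.06 [ 0.58741142 -0.17915136] -25.496276479215506 0.058 rms 0.8896521993100724
0.064 [ 0.5875658  -0.17672776] -25.554140061102625 0.058 rms 1.5273308018528369
```

```bash
cat > go.py <<'E'
from h import *
TUB=np.array([.5873,-.1813]);YAW=np.radians(-25.45)
TIP=np.array([.0705,0,.0044])
cx=np.array([np.cos(YAW),np.sin(YAW),0]);cy=np.array([-np.sin(YAW),np.cos(YAW),0])
def tubw(x,y,z): return np.r_[TUB,0]+cx*x+cy*y+[0,0,z]
def tubc(p): d=p-np.r_[TUB,0]; return np.array([d@cx,d@cy,d[2]])*1000
def rot(th): # tool rotation for lid tilt th deg (tongue low)
    return R.from_matrix(np.c_[-cx,cy,[0,0,-1]])*R.from_euler('y',-th,degrees=True)
def tip_delta(x,z,th,y=0):
    s,r=pose();rt=rot(th);p=tubw(x,y,z)-rt.apply(TIP)
    return p,rt.inv().apply(p-s['position'])/.02,(r.inv()*rt).as_rotvec(degrees=True)/5
def state():
    s,r=pose();print('t',s['time'],'tip tub',tubc(s['position']+r.apply(TIP)).round(1),'F tub',(np.array([s['force']@cx,s['force']@cy,s['force'][2]])).round(1),'tilt/yaw',r.as_euler('xyz',degrees=True).round(2),'open',round(s['opening'],3))
E
python3 - <<'E'
from go import *
z=np.load('w2.npz');W=(z['K'],z['R'],z['t']);r=R.from_quat(z['q']);p=z['p']
print(proj(W,p+r.apply([[.0705,-.013,.0024],[.0705,.013,.0024],[.0595,-.055,.0024],[.0595,.055,.0024]]))*1.5)
state()
print(tip_delta(-.049,.100,10))
E
```

```text
[[349.7833842  162.64744755]
 [422.6810409  162.64902034]
 [234.50392816 193.85335052]
 [537.9689801  193.8641539 ]]
t 8.65 tip tub [-70.1 170.9 197.1] F tub [-0.4 -0.9 -1.6] tilt/yaw [ 1.7998e+02 -6.0000e-02  1.5412e+02] open 0.124
(array([ 0.60505663, -0.18975046,  0.11657535]), array([-0.21143557, -8.52002796,  4.34295546]), array([-0.0027313 , -2.01162413, -0.0853632 ]))
```

Request:
carry_out(angular=[[0,0,-0.09],[0,-1,0],[0,-1,0],[0,0,0],[0,0,0],[0,0,0],[0,0,0],[0,0,0],[0,0,0],[0,0,0],[0,0,0],[0,0,0]], translation=[[0,0,0],[0,0,0],[0,0,0],[-0.02,-0.95,0.2],[-0.02,-0.95,0.4],[-0.02,-0.95,0.5],[-0.02,-0.95,0.5],[-0.02,-0.95,0.5],[-0.02,-0.95,0.5],[-0.02,-0.95,0.5],[-0.02,-0.95,0.5],[-0.04,-0.92,0.74]], gripper=[1,1,1,1,1,1,1,1,1,1,1,1])

```text
time: 9.85
position: [0.6054, -0.1898, 0.1176]
tool_rot: [0.086, 0.218, 0.972, -0.019]
force: [0.4, -0.5, -1.5]
opening: 0.124
gripper_force: 30.0
```

Request:
carry_out(angular=[[0,0,0],[0,0,0],[0,0,0]], translation=[[0,0,0],[0,0,0],[0,0,0]], gripper=[1,1,1])

```text
time: 10.15
position: [0.6059, -0.1889, 0.1179]
tool_rot: [0.086, 0.219, 0.972, -0.019]
force: [0.0, 0.5, -2.4]
opening: 0.125
gripper_force: 30.0
```

```bash
python3 snap.py w3; python3 - <<'E'
from go import *
state(); print(*tip_delta(-.049,.063,10)[1:])
E
```

```text
10.15 [ 0.60591877 -0.18892675  0.11785662] 0.1254402371380297 [ 0.02355295  0.53874332 -2.38974328] [179.9721714   10.07728449 154.64818405]
t 10.2 tip tub [-48.4   1.  101.3] F tub [ 0.6 -0.7 -1. ] tilt/yaw [179.98  10.1  154.66] open 0.124
[ 0.36352255 -0.05561528  1.88828015] [0.00781526 0.02025636 0.0215681 ]
```

View pics/w3.png

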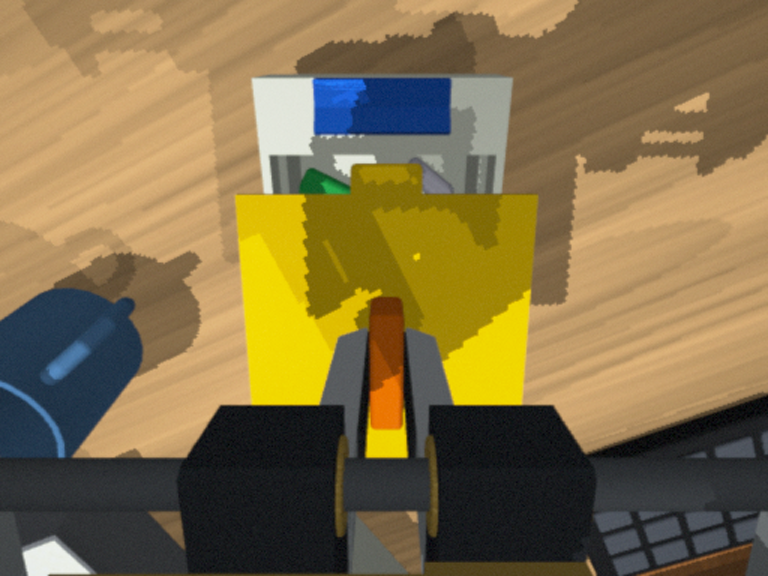

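```bash
python3 - <<'E'
from go import *
from scipy.optimize import least_squares
z=np.load('w3.npz');W=(z['K'],z['R'],z['t'])
M=[(-75,-55,0),(-75,55,0),(-54,-28,16),(-54,28,16),(-43,-51,0)]
P=np.array([(253,76.5),(513,77.5),(314,135),(450,134),(270,154.5)])/1.5-.17
def f(p):
    c,s=np.cos(p[3]),np.sin(p[3])
    X=[tubw((c*x-s*y)/1e3+p[0],(s*x+c*y)/1e3+p[1],zz/1e3+p[2]) for x,y,zz in M]
    return (proj(W,np.array(X))-P).ravel()
o=least_squares(f,[0,0,.0565,0]);print(o.x*1000,np.degrees(o.x[3]),f(o.x).round(1))
E
```

```text
[ 0.22030205 -0.58233003 54.54993153  1.1428628 ] 0.06548121471852877 [-0.3  0.5 -0.2 -0.1  0.4 -0.4  0.3  0.3 -0.3 -0.3]
```

Request:
carry_out(angular=[[0,0,0],[0,0,0],[0,0,0],[0,0,0],[0,0,0],[0,0,0]], translation=[[0.1,-0.075,0.6],[0.13,0,0.6],[0.13,0,0.6],[0.02,0,0.1],[0,0,0],[0,0,0]], gripper=[1,1,1,1,1,1])

```text
time: 10.8
position: [0.6039, -0.1911, 0.0782]
tool_rot: [0.085, 0.219, 0.972, -0.019]
force: [-0.7, -0.4, -0.8]
opening: 0.128
gripper_force: 30.0
```

```bash
python3 -c "
from go import *;state()"
```

```text
t 10.8 tip tub [-49.5  -1.7  61.6] F tub [-0.4 -0.6 -0.8] tilt/yaw [180.    10.02 154.57] open 0.128
```

Request:
carry_out(angular=[[0,0,0],[0,0,0],[0,0,0]], translation=[[0.009,0,0.05],[0.009,0,0.05],[0,0,0]], gripper=[1,1,1])

```text
time: 11.1
position: [0.6038, -0.191, 0.0763]
tool_rot: [0.085, 0.219, 0.972, -0.019]
force: [-0.4, 0.2, -1.8]
opening: 0.125
gripper_force: 30.0
```

```bash
python3 -c "
from go import *;state()"
```

```text
t 11.1 tip tub [-49.6  -1.7  59.7] F tub [-0.5 -0.  -1.8] tilt/yaw [180.    10.02 154.57] open 0.125
```

Request:
carry_out(angular=[[0,0,0],[0,0,0],[0,0,0]], translation=[[0.009,0.05,0.05],[0.005,0,0.025],[0,0,0]], gripper=[1,1,1])

```text
time: 11.4
position: [0.604, -0.1899, 0.0745]
tool_rot: [0.085, 0.219, 0.972, -0.019]
force: [-0.1, -0.3, -2.3]
opening: 0.126
gripper_force: 30.0
```

```bash
python3 -c "
from go import *;state()"
```

```text
t 11.4 tip tub [-49.9  -0.6  57.9] F tub [-0.  -0.3 -2.3] tilt/yaw [180.     9.99 154.58] open 0.126
```

Request:
carry_out(angular=[[0,0,0],[0,0,0],[0,0,0]], translation=[[0.005,0,0.025],[0.005,0,0.025],[0,0,0]], gripper=[1,1,1])

```text
time: 11.7
position: [0.6041, -0.1901, 0.0737]
tool_rot: [0.085, 0.219, 0.972, -0.019]
force: [-0.4, -0.1, -0.9]
opening: 0.125
gripper_force: 30.0
```

```bash
python3 -c "
from go import *;state()"
```

```text
t 11.7 tip tub [-49.7  -0.7  57.2] F tub [-0.4 -0.3 -0.9] tilt/yaw [180.    10.01 154.58] open 0.125
```

Request:
carry_out(angular=[[0,0,0],[0,0,0],[0,0,0]], translation=[[0.005,0,0.025],[0.005,0,0.025],[0,0,0]], gripper=[1,1,1])

```text
time: 12.0
position: [0.6044, -0.1902, 0.0732]
tool_rot: [0.085, 0.219, 0.972, -0.019]
force: [-0.5, 0.3, 2.4]
opening: 0.128
gripper_force: 30.0
```

```bash
python3 -c "
from go import *;state()"
```

```text
t 12.0 tip tub [-49.4  -0.7  56.5] F tub [-0.6  0.1  2.4] tilt/yaw [-180.     10.05  154.58] open 0.128
```

Request:
carry_out(angular=[[0,0,0],[0,0,0],[0,0,0]], translation=[[0.005,0,0.025],[0.005,0,0.025],[0,0,0]], gripper=[1,1,1])

```text
time: 12.3
position: [0.6047, -0.1903, 0.0726]
tool_rot: [0.086, 0.219, 0.972, -0.019]
force: [-0.6, 0.2, 5.9]
opening: 0.123
gripper_force: 30.0
```

```bash
python3 -c "
from go import *;state()"
```

```text
t 12.3 tip tub [-49.   -0.7  55.9] F tub [-0.6 -0.1  5.9] tilt/yaw [-180.     10.1   154.58] open 0.123
```

Request:
carry_out(angular=[[0,0,0],[0,0,0],[0,0,0],[0,0,0],[0,0,0],[0,0,0]], translation=[[-0.024,0,-0.135],[0.17,0,-0.03],[0.17,0,-0.03],[0.17,0,-0.03],[0.17,0,-0.03],[0,0,0]], gripper=[1,1,1,1,1,1])

```text
time: 12.9
position: [0.5907, -0.1836, 0.0738]
tool_rot: [0.084, 0.219, 0.972, -0.019]
force: [0.0, 0.4, -1.7]
opening: 0.126
gripper_force: 30.0
```

```bash
python3 -c "
from go import *;state()"
```

```text
t 12.9 tip tub [-64.6  -0.6  57.3] F tub [-0.1  0.4 -1.7] tilt/yaw [180.     9.93 154.58] open 0.126
```

Request:
carry_out(angular=[[0,0,0],[0,0,0],[0,0,0],[0,0,0],[0,0,0]], translation=[[0.05,0,-0.03],[0.05,0,-0.009],[0.05,0,-0.009],[0,0,0],[0,0,0]], gripper=[1,1,1,1,1])

```text
time: 13.4
position: [0.5891, -0.1829, 0.0749]
tool_rot: [0.085, 0.219, 0.972, -0.019]
force: [0.5, -1.5, -2.9]
opening: 0.128
gripper_force: 30.0
```

```bash
python3 -c "
from go import *;state()"
```

```text
t 13.4 tip tub [-66.3  -0.7  58.3] F tub [ 1.1 -1.1 -2.9] tilt/yaw [180.    10.06 154.58] open 0.128
```

Request:
carry_out(angular=[[0,0,0],[0,0,0],[0,0,0],[0,0,0]], translation=[[0.05,0,-0.009],[0.05,0,-0.009],[0,0,0],[0,0,0]], gripper=[1,1,1,1])

```text
time: 13.8
position: [0.5871, -0.182, 0.0749]
tool_rot: [0.085, 0.219, 0.972, -0.019]
force: [1.7, -1.6, -1.7]
opening: 0.125
gripper_force: 30.0
```

```bash
python3 -c "
from go import *;state()"
```

```text
t 13.8 tip tub [-68.5  -0.7  58.3] F tub [ 2.2 -0.7 -1.7] tilt/yaw [-180.     10.04  154.58] open 0.125
```

Request:
carry_out(angular=[[0,0,0],[0,0,0],[0,0,0],[0,0,0]], translation=[[0.04,0,-0.007],[0.03,0,-0.005],[0,0,0],[0,0,0]], gripper=[1,1,1,1])

```text
time: 14.2
position: [0.5858, -0.1813, 0.0749]
tool_rot: [0.085, 0.219, 0.972, -0.019]
force: [2.8, -1.2, -1.5]
opening: 0.129
gripper_force: 30.0
```

```bash
python3 -c "
from go import *;state()"
```

```text
t 14.2 tip tub [-70.   -0.7  58.3] F tub [ 3.   0.1 -1.5] tilt/yaw [180.    10.03 154.58] open 0.129
```

Request:
carry_out(angular=[[0,0.2,0],[0,0.2,0],[0,0.2,0],[0,0.2,0],[0,0.2,0],[0,0,0]], translation=[[-0.004,0,0.0615],[-0.004,0,0.0615],[-0.004,0,0.0615],[-0.004,0,0.0615],[-0.004,0,0.0615],[0,0,0]], gripper=[1,1,1,1,1,1])

```text
time: 14.8
position: [0.5866, -0.1817, 0.0685]
tool_rot: [0.042, 0.22, 0.975, -0.009]
force: [0.2, -0.4, 1.5]
opening: 0.126
gripper_force: 30.0
```

```bash
python3 -c "
from go import *;state()"
```

```text
t 14.8 tip tub [-70.3  -0.7  58.1] F tub [ 0.4 -0.3  1.5] tilt/yaw [180.     4.89 154.58] open 0.126
```

Request:
carry_out(angular=[[0,0.1,0],[0,0.1,0],[0,0,0],[0,0,0]], translation=[[-0.002,0,0.031],[-0.002,0,0.031],[0,0,0],[0,0,0]], gripper=[1,1,1,1])

```text
time: 15.2
position: [0.5864, -0.1816, 0.068]
tool_rot: [0.033, 0.22, 0.975, -0.008]
force: [-3.3, 1.7, 4.8]
opening: 0.127
gripper_force: 30.0
```

```bash
python3 -c "
from go import *;state();print(telemetry.observe()['wrist_torque'])"
```

```text
t 15.2 tip tub [-70.7  -0.7  58.7] F tub [-3.7  0.1  4.8] tilt/yaw [-179.99    3.93  154.59] open 0.127
[0.05852355 0.16966891 0.02589596]
```

Request:
carry_out(angular=[[0,0,0],[0,0,0],[0,0,0],[0,0,0],[0,0,0],[0,0,0]], translation=[[0,0,0],[0,0,0],[0,0,0],[0,0,0],[0,0,0],[0,0,0]], gripper=[0.36,0.36,0.36,0.36,0.36,0.36])

```text
time: 15.8
position: [0.5868, -0.1818, 0.0673]
tool_rot: [0.034, 0.22, 0.975, -0.008]
force: [0.5, -0.9, 0.5]
opening: 0.599
gripper_force: 0.0
```

Request:
carry_out(angular=[[0,0,0],[0,0,0],[0,0.4,0],[0,0.4,0],[0,0,0],[0,0,0]], translation=[[0,0,-0.3],[0,0,-0.6],[0,0,-0.8],[0,0,-0.8],[0,0,0],[0,0,0]], gripper=[0.36,0.36,0.36,0.36,0.36,0.36])

```text
time: 16.4
position: [0.5848, -0.1809, 0.1182]
tool_rot: [0.001, 0.22, 0.975, -0.0]
force: [0.1, 0.3, -0.5]
opening: 0.639
gripper_force: 0.0
```

```bash
python3 snap.py w4; python3 -c "
from go import *;state()"
```

```text
16.4 [ 0.58483783 -0.18086496  0.11819371] 0.638921738887426 [ 0.07466112  0.31471739 -0.47242839] [1.79999768e+02 1.35519270e-01 1.54578594e+02]
t 16.45 tip tub [-74.   -0.7 112.7] F tub [-0.5 -0.6 -0.7] tilt/yaw [180.     0.   154.58] open 0.633
```

View pics/w4.png

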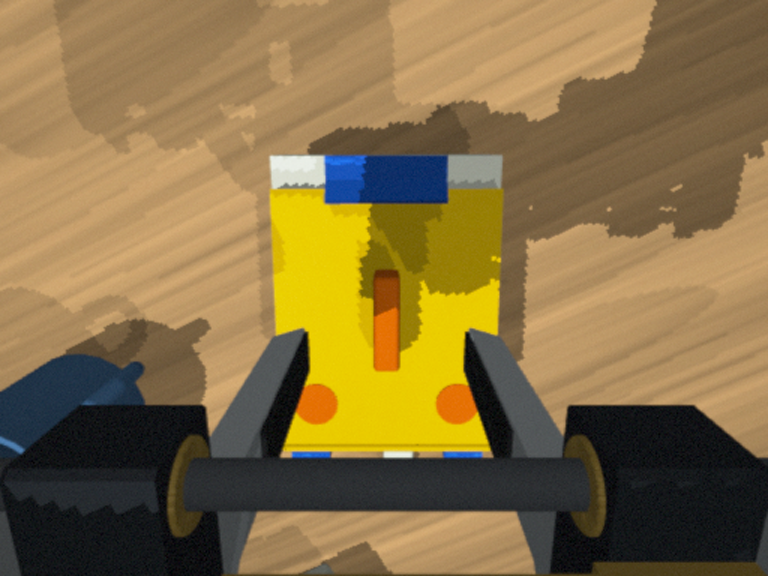

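Request:
carry_out(angular=[[0,0,0],[0,0,0],[0,0,0],[0,0,0],[0,0,0],[0,0,0],[0,0,0],[0,0,0]], translation=[[-0.93,0.01,0],[-0.93,0,0],[-0.92,0,0],[0,0,0.9],[0,0,0.8],[0,0,0.35],[0,0,0],[0,0,0]], gripper=[0.36,0.36,0.36,0.36,0.36,0.36,0.36,0.36])

```text
time: 17.25
position: [0.6341, -0.204, 0.0761]
tool_rot: [-0.0, 0.22, 0.976, 0.0]
force: [0.3, 0.5, -0.1]
opening: 0.64
gripper_force: 0.0
```

```bash
python3 -c "
from go import *;state();print(tubc(telemetry.observe()['position']))"
```

```text
t 17.25 tip tub [-18.5  -0.4  71.7] F tub [ 0.1  0.6 -0.1] tilt/yaw [-1.8000e+02 -4.0000e-02  1.5459e+02] open 0.64
[52.03455483 -0.39162304 76.064061  ]
```

Request:
carry_out(angular=[[0,0,0],[0,0,0],[0,0,0],[0,0,0]], translation=[[0,0,0.05],[0,0,0.05],[0,0,0.05],[0,0,0]], gripper=[0.36,0.36,0.36,0.36])

```text
time: 17.65
position: [0.6346, -0.2043, 0.0735]
tool_rot: [0.0, 0.22, 0.975, -0.0]
force: [-0.4, 0.4, 0.1]
opening: 0.639
gripper_force: 0.0
```

Request:
carry_out(angular=[[0,0,0],[0,0,0],[0,0,0],[0,0,0],[0,0,0]], translation=[[0,0,0.05],[0,0,0.05],[0,0,0.05],[0,0,0.05],[0,0,0]], gripper=[0.36,0.36,0.36,0.36,0.36])

```text
time: 18.15
position: [0.6347, -0.2044, 0.0704]
tool_rot: [0.0, 0.22, 0.975, -0.0]
force: [-2.1, 0.2, 5.5]
opening: 0.641
gripper_force: 2.4
```

Request:
carry_out(angular=[[0,0,0],[0,0,0],[0,0,0]], translation=[[0,0,0.05],[0,0,0.05],[0,0,0]], gripper=[0.36,0.36,0.36])

```text
time: 18.45
position: [0.6348, -0.2044, 0.0699]
tool_rot: [0.0, 0.22, 0.976, -0.0]
force: [-4.6, 1.8, 10.6]
opening: 0.645
gripper_force: 5.5
```

Request:
carry_out(angular=[[0,0,0],[0,0,0],[0,0,0],[0,0,0]], translation=[[0,0,0.05],[0,0,0.05],[0,0,0.05],[0,0,0]], gripper=[0.36,0.36,0.36,0.36])

```text
time: 18.85
position: [0.635, -0.2044, 0.0682]
tool_rot: [0.0, 0.22, 0.976, -0.0]
force: [-5.7, 2.5, 15.1]
opening: 0.641
gripper_force: 7.9
```

Request:
carry_out(angular=[[0,0,0],[0,0,0],[0,0,0],[0,0,0]], translation=[[0,0,0.05],[0,0,0.05],[0,0,0.05],[0,0,0]], gripper=[0.36,0.36,0.36,0.36])

```text
time: 19.25
position: [0.6352, -0.2045, 0.0664]
tool_rot: [0.001, 0.22, 0.976, -0.0]
force: [-7.0, 3.2, 20.0]
opening: 0.641
gripper_force: 10.0
```

Request:
carry_out(angular=[[0,0,0],[0,0,0],[0,0,0],[0,0,0]], translation=[[0,0,0.05],[0,0,0.05],[0,0,0.05],[0,0,0]], gripper=[0.36,0.36,0.36,0.36])

```text
time: 19.65
position: [0.6354, -0.2045, 0.0647]
tool_rot: [0.001, 0.22, 0.976, -0.0]
force: [-10.9, 4.2, 23.8]
opening: 0.636
gripper_force: 12.6
```

Request:
carry_out(angular=[[0,0,0],[0,0,0],[0,0,0],[0,0,0]], translation=[[0,0,0.05],[0,0,0.05],[0,0,0.05],[0,0,0]], gripper=[0.36,0.36,0.36,0.36])

```text
time: 20.05
position: [0.6363, -0.205, 0.0598]
tool_rot: [0.002, 0.22, 0.976, -0.0]
force: [-4.3, 2.8, 15.0]
opening: 0.639
gripper_force: 8.2
```

Request:
carry_out(angular=[[0,0,0],[0,0,0],[0,0,0],[0,0,0]], translation=[[0,0,0.05],[0,0,0.05],[0,0,0.05],[0,0,0]], gripper=[0.36,0.36,0.36,0.36])

```text
time: 20.45
position: [0.6364, -0.205, 0.0597]
tool_rot: [0.002, 0.22, 0.976, -0.001]
force: [-8.7, 4.5, 28.0]
opening: 0.634
gripper_force: 13.9
```

Request:
carry_out(angular=[[0,0,0],[0,0,0],[0,0,0],[0,0,0],[0,0,0],[0,0,0],[0,0,0],[0,0,0],[0,0,0],[0,0,0]], translation=[[0,0,-0.5],[0,0,-0.5],[0,0,-1],[0,0,-1],[0,0,-1],[0,0,-1],[0.8,0,-0.6],[0.8,0,0],[0,0,0],[0,0,0]], gripper=[0.36,0.36,0.36,0.36,0.36,0.36,0.36,0.36,0.36,0.36])

```text
time: 21.45
position: [0.6055, -0.1905, 0.1636]
tool_rot: [-0.0, 0.22, 0.975, 0.0]
force: [0.3, -0.2, -0.3]
opening: 0.641
gripper_force: 0.0
```

```bash
python3 snap.py w5; python3 - <<'E'
from go import *
state()
z=np.load('w5.npz');W=(z['K'],z['R'],z['t']);im=z['im']
print([b[:3] for b in blobs(im,(4,180,120),(14,255,255))])
h=.055
for n,p in dict(padL=(48,36,4.5),padR=(48,-36,4.5),finTop=(0,0,28.5),catL=(75.5,40,14.5),catR=(75.5,-40,14.5)).items():
    print(n,proj(W,tubw(p[0]/1e3,p[1]/1e3-.0006,h+p[2]/1e3))[0].round(1))
E
```

```text
21.45 [ 0.60545199 -0.1904902   0.16357548] 0.6408667669130242 [ 0.33187384 -0.15922605 -0.31465698] [-1.79998055e+02 -4.69931005e-02  1.54573993e+02]
t 21.5 tip tub [-49.9  -0.6 159.2] F tub [-0.6 -0.5 -0.6] tilt/yaw [-1.8000e+02 -5.0000e-02  1.5457e+02] open 0.639
[(np.int32(443), np.float64(257.4), np.float64(166.9)), (np.int32(8), np.float64(220.0), np.float64(209.4)), (np.int32(28), np.float64(297.7), np.float64(213.6)), (np.int32(8), np.float64(303.2), np.float64(210.0)), (np.int32(13), np.float64(215.6), np.float64(214.7)), (np.int32(11), np.float64(303.5), np.float64(217.3)), (np.int32(19), np.float64(294.3), np.float64(223.1)), (np.int32(7), np.float64(215.0), np.float64(222.9))]
padL [296.9 216.3]
padR [217.7 216.3]
finTop [257.3 170.1]
catL [301.6 248.9]
catR [213.  248.8]
```

View pics/w5.png

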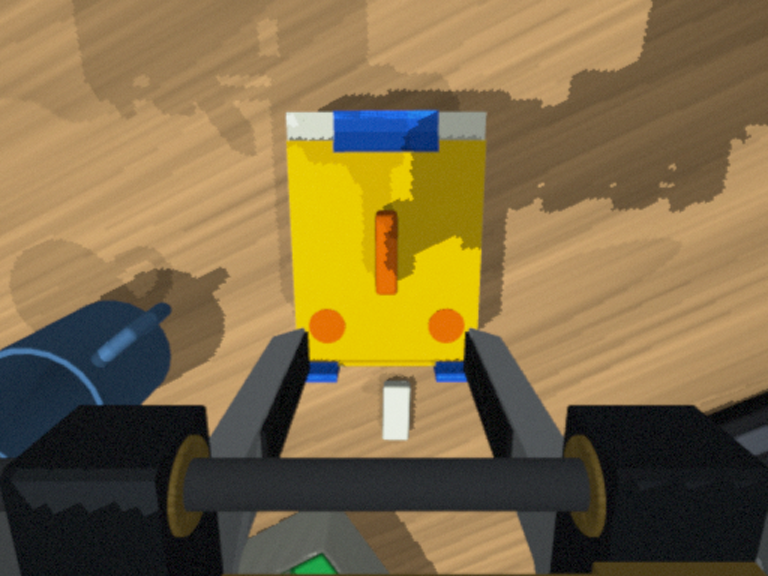

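```bash
python3 - <<'E'
from h import *
a=np.load('w4.npz')['im'][285:312,180:335,::-1];b=np.load('w5.npz')['im'][232:262,180:335,::-1]
cv2.imwrite('pics/c5.png',cv2.resize(np.vstack([a,b]),None,fx=5,fy=5,interpolation=cv2.INTER_CUBIC))
E
```

```text
(no output)
```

View pics/c5.png

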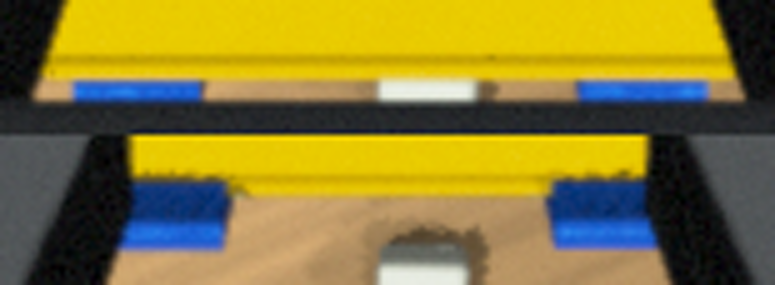

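Both catches overlap the lid's bead identically in the lower strip (after pressing). In the upper strip, before pressing, they did not. The lid is shut and the gripper is clear, so I'm handing in.

```bash
python3 -c "
from plant import ticket
print(ticket.job_done())"
```

```text
the job is handed in; nothing more can be done
None
```

The yellow lid is on the tub with its tongue under the hood, and in the last wrist picture both catches overlap its edge; I let go and handed the job in at about 21.5 s, but no verdict came back.

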